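# Set and lock the sliding stop of a model jig

### The arm

A 6-joint arm with a two-finger parallel gripper is mounted at the origin on the work surface. World frame = base frame: x ahead of the robot, y to its left, z up, the work surface at z = 0. Lengths are in m, angles in rad, forces in N, time in s.
With the tool pointing down it reaches from about 0.3 to 0.825 m from the base axis. Payload 5.4 kg.
Tool frame: the origin (TCP) lies at the very end of the fingers, on their centre line; the grasp point (between the pads) lies 19 mm behind it (robot.tcp_to_grasp is the distance from the TCP to the grasp point, in m); z points along the fingers, y is the line along which they close (so a half turn about z gives the same grasp; the last joint's range is limited). The gripper opens to 92 mm and grips with 3 to 60 N. Pads are 20 mm wide; open, the fingers measure 128 mm over their backs; the gripper's body (75 mm by 189 mm) begins 69 mm behind the grasp point.
Start: joints at [-0.21, 0.158, 1.597, -0, 1.386, -0.21], TCP at [0.575, -0, 0.215] pointing down, gripper open.
Joint ranges: [-2.91, 2.91], [-0.94, 2.29], [0.18, 2.7], [-1.29, 4.43], [0.17, 2.64], [-3, 3]. Speed limits (rad/s): [2.57, 2.57, 3.14, 3.14, 3.14, 3.14].

### API

Orientations are given as a rotation vector (axis times angle).
In Python, from workcell import robot, vision, cut_out gives the robot as it stands. The module is installed in compiled form; this text tells all that it offers.
- The arm moves only by the shell command python3 -m pendant 'ROWS'. ROWS is JSON, a list of rows, each a list of 7 numbers: the shift along the tool's x, y, z each as a share of 120 mm, from -1 to 1, then the turn, a rotation vector about the tool's x, y, z each as a share of 60 degrees, from -1 to 1, then the opening, from -1 (shut) to 1 (fully open), so that 0 is half open. A call has 1 to 12 rows; each row shifts and turns the commanded pose from where the row before left it, along the tool's axes as they then stand; what a row does not reach is not made up. A row lasts 1/10 s, in which the tool goes at most 50 mm and 8.59 degrees, less where a joint would pass 70% of its speed; a pose out of reach is approached as far as the arm can. A call with a number of a shift or a turn outside -1 to 1 is refused whole. A call with a gripper value outside its range is refused whole. The fingers move at their own pace and stop on an object; the grip force is fixed at half the most. Time passes only in rows, so rows that do not move let the fingers close. It gives the time, the measured TCP pose, the force, the opening and the grip force at its end, in the units of the state.
- robot.read_state(): the state, without advancing time (a new reading comes with each control period).
- vision.camera(name): name is "scene" or "side" or "wrist"; returns (picture, depth): 400x640x3 uint8, red, green, blue; 400x640 float32, m along the optical axis (not along the pixel's ray), 0 where there is no reading.
- vision.calibration(name): a dict with "intrinsics" (3x3 intrinsics, pixels), "world_from_camera" (4x4, takes a point from camera to world coordinates). Camera axes: x right, y up, looking along -z (the intrinsics and any distortion apply to the point x, -y, -z); pixel columns grow to the right and rows downward; lengths in m; the calibration is good to about 2 mm. A picture is of the moment at which its call begins: read the wrist's pose just before it. calibration takes no time and is no camera call; for the wrist camera it gives the pose at the moment of the call.
- robot.close_job(): hands the job in; it is judged then, once.
Trained networks look in the newest picture that a camera, given by its name, has taken for a name from the list of things; names that differ only in an ending like _2 or _b are one class to them, and where a whole thing is asked for, a point or a joint stands for the part that bears it (a point fixed in the world has none). Each returns a list of dicts, best first, with "confidence" (0 to 1); they miss things now and then, are a little off and sometimes report something else, mostly with a low value. They report only what shows in the picture. A call takes as long as a camera call. They do not tell look-alikes from the thing itself.
- cut_out(name, camera): "region" (400x640 bool, what is visible of it) and "pixel" ([column, row] in pixels, amid what is visible of it).
The state is a dict: "t": time; "q": joint angles; "joint_velocities": joint speeds; "effort": joint torques, N m; "tool_pos": TCP position; "tool_rot": TCP orientation; "ft_force": force on the tool from outside, world axes, zero at the start; "torque": the same for the moment, N m; "width": finger opening in m; "finger_force": force on a finger pad.
Only numpy, scipy, OpenCV 4.12 (cv2) and the standard library are available. Lean on these libraries where they do the work, as an engineer would, in place of code of your own. Each camera call takes 0.05 s, during which the arm holds its last target. There are 200 camera calls.

### The job

Set the model jig for the next plaster model: slide the slotted stop along its two bolts until its pointer tip is on the black line, then tighten the square knob clockwise, regrasping it as often as needed, until it turns no further, so that the stop is clamped there. Let go of everything, and leave the plaster model, the cup and the jar where they are.

Things in the scene. Friction and masses are not known exactly. Their poses are not given: they have to be found in the camera images.
- jig_top (a point): The jig: grey plate 150 x 375 x 12 mm fixed to the bench. Point: on its upper face, on the clamp screw's axis. x across the plate, y along the slide direction (plate from y -165 to +210 mm), z up. Clamp screw at (0, 0); guide bolt at (0, -85 mm), its hexagonal head 18 mm wide, top 15 mm above the plate. Fixed aluminium jaw, 24 mm high, at y 191 to 205 mm.
- stop: Loose aluminium stop, 0.3 to 0.6 kg: foot 70 x 230 x 6 mm flat on the jig with two slots 10 x 70 mm round clamp screw and guide bolt, fence at its +y end. Origin: foot's underside, on the slots' line; y along the slots to the fence, z up; foot y -145 to +85 mm. Slides freely while the knob is loose, 1 mm play sideways and up; starts 16 to 54 mm short of the mark, has to go to +y.
- stop_grip (a point): The stop's fence, an upright plate 10 mm thick (along the slide direction y), 60 mm wide (along x), its top 51 mm above the jig's upper face. This point is on its middle plane, 36 mm above the jig's upper face and 15 mm below the fence's top. To be pinched from above across the 10 mm.
- pointer_tip (a point): Tip of the dark steel pointer, a flat diamond 22 x 22 mm and 2 mm proud, at the +x edge of the stop's foot; the tip is 45 mm from the slots' centre line, at y = +30 mm of the stop. Axes as the stop's.
- mark_line (a point): The mark, a black line painted on the jig's upper face, 6 mm wide (along y) and 24 mm long (along x). This point is at its end nearest the pointer, on the line's middle, 3 mm in x beyond the pointer tip's path. Axes as the jig's; the pointer tip must come to the same y.
- clamp: The clamp's pressure foot, a steel disc 26 mm in diameter, 4 mm thick, round the clamp screw beneath the knob. Origin at the middle of its underside. It does not turn; it goes down 0.4 mm per radian of the knob's turn, starts 0.7 to 1.2 mm above the stop's foot, and presses it down when the knob is tight.
- knob_grip (a point): Square knob of the clamp screw, black plastic, 28 x 28 x 22 mm high. Point: its centre, 40 mm above the jig's upper face; x, y axes square to its flats. Clockwise from above tightens, against a steady friction of 0.08 N m; it stays where left. From the start it turns 2.9 to 4.2 rad to a hard stop, where it is tight (surely tight only in the last 0.3 rad).
- model_center (a point): Bystander: a plaster tooth model, 50 x 62 x 28 mm, loose. This point is its centre.
- cup_center (a point): Bystander: a paper cup, 74 mm in diameter, 85 mm high, loose. This point is its centre.
- jar_center (a point): Bystander: a white jar, 56 mm in diameter, 65 mm high, loose. This point is its centre.
Not all that is in view belongs to the job. Leave any brown or turquoise look-alike of the stop alone.

How it is judged:
By the outcome, as a careful person would: the job done as asked, in the order asked, and still so for the second after the job is handed in, with the robot touching nothing.
It also fails if it takes over 67 s, if anything falls off the work surface, if the arm or the gripper's body presses on something with over 40 N, if the wrist force passes 120 N, or if a joint passes its speed limit or range.

## Working session

There is one attempt and no reset: what is moved stays moved. The work goes in short steps, Python scripts to look and compute and a shell command to move; the robot and the scene stay as the last step left them, time stands still between calls to the robot, and variables do not carry over. Pictures are saved under pics/ and viewed, at most 10 in all, crops included, and the job is handed in when it is done.

```bash
mkdir -p pics; cat > h.py <<'E'
import numpy as np, cv2
from workcell import robot, vision, cut_out
from scipy.spatial.transform import Rotation as R
def ray(cam,px,cal=None):
    c=cal or vision.calibration(cam);K=np.array(c["intrinsics"]);T=np.array(c["world_from_camera"])
    d=np.linalg.inv(K)@[px[0],px[1],1.];d=T[:3,:3]@(d*[1,-1,-1]);return T[:3,3],d
def atz(cam,px,z,cal=None):
    o,d=ray(cam,px,cal);return o+d*(z-o[2])/d[2]
def atd(cam,px,dep,cal=None):
    o,d=ray(cam,px,cal);return o+d*dep
def proj(cam,p,cal=None):
    c=cal or vision.calibration(cam);K=np.array(c["intrinsics"]);T=np.array(c["world_from_camera"])
    q=T[:3,:3].T@(np.array(p)-T[:3,3]);q=q*[1,-1,-1];u=K@q;return u[:2]/u[2]
def save(n,img,s=1): cv2.imwrite(f"pics/{n}.png",cv2.resize(img[:,:,::-1],None,fx=s,fy=s,interpolation=cv2.INTER_CUBIC))
E
python3 - <<'E'
from h import *
ims=[]
for c in ["scene","side","wrist"]:
    im,d=vision.camera(c); ims.append(im)
    for n in ["stop","stop_grip","pointer_tip","mark_line","clamp","knob_grip","jig_top"]:
        for r in cut_out(n,c)[:3]:
            u,v=map(int,r["pixel"]);print(c,n,round(r["confidence"],2),(u,v),int(r["region"].sum()),np.round(atd(c,(u,v),d[v,u]),3) if d[v,u]>0 else None)
save("scene",ims[0],1.25);save("side",ims[1],1.25);save("wrist",ims[2],1.25)
s=robot.read_state();print(s)
E
```

```text
scene stop 0.97 (338, 205) 1713 [ 0.51  -0.108  0.014]
scene stop 0.95 (307, 146) 1447 [ 0.268 -0.22  -0.005]
scene stop 0.95 (482, 218) 1766 [0.513 0.291 0.006]
scene stop_grip 0.94 (477, 311) 2470 [0.798 0.243 0.008]
scene stop_grip 0.93 (481, 220) 1868 [ 0.514  0.29  -0.002]
scene stop_grip 0.88 (306, 146) 1479 [ 0.275 -0.222  0.002]
scene pointer_tip 0.93 (482, 223) 1789 [0.531 0.289 0.007]
scene pointer_tip 0.76 (480, 313) 2335 [ 0.798  0.252 -0.   ]
scene pointer_tip 0.65 (302, 146) 1425 [ 0.278 -0.234  0.004]
scene clamp 0.63 (349, 199) 164 [ 0.525 -0.079  0.063]
scene clamp 0.56 (350, 198) 150 [ 0.523 -0.077  0.064]
scene clamp 0.27 (339, 207) 1611 [ 0.517 -0.105  0.013]
scene knob_grip 0.66 (353, 201) 138 [ 0.528 -0.068  0.059]
scene jig_top 0.84 (372, 219) 4159 [ 0.549 -0.012  0.012]
side stop 0.94 (239, 215) 976 [ 0.267 -0.224  0.003]
side stop 0.71 (273, 301) 1537 [ 0.486 -0.593  0.006]
side stop 0.7 (317, 200) 725 [ 0.52  -0.097  0.015]
side stop_grip 0.96 (333, 152) 417 [0.52  0.303 0.006]
side stop_grip 0.94 (239, 211) 926 [ 0.264 -0.212  0.012]
side stop_grip 0.69 (31
[... 1156 characters left out ...]
.52  0.035 0.012]
{'t': 1.2, 'q': array([-2.10103726e-01,  1.58387320e-01,  1.59701126e+00,  4.20860264e-05,
        1.38614367e+00, -2.10053732e-01]), 'joint_velocities': array([-0.00122046, -0.00078119, -0.00276752, -0.00032233,  0.00033431,
        0.00137881]), 'effort': array([ 6.66103624e-04, -3.85575700e+01, -3.22361684e+01,  7.03920959e-02,
        3.06279492e-02, -3.22352730e-05]), 'tool_pos': array([ 5.74999961e-01, -9.65233532e-06,  2.14602632e-01]), 'tool_rot': array([2.22149159e+00, 2.22136337e+00, 9.76046479e-05]), 'ft_force': array([ 0.55499647,  0.63105434, -0.61320827]), 'torque': array([0.02245414, 0.00415488, 0.01197312]), 'finger_force': 0.0, 'width': 0.09229244137162383}
```

View pics/scene.png

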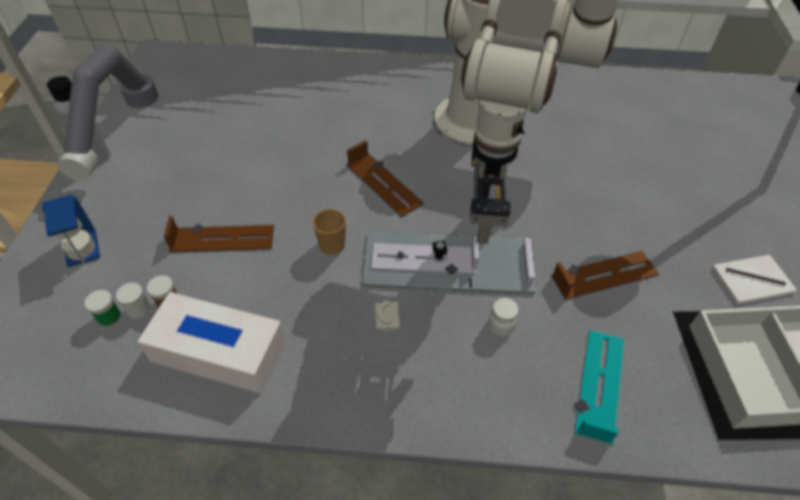

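View pics/wrist.png

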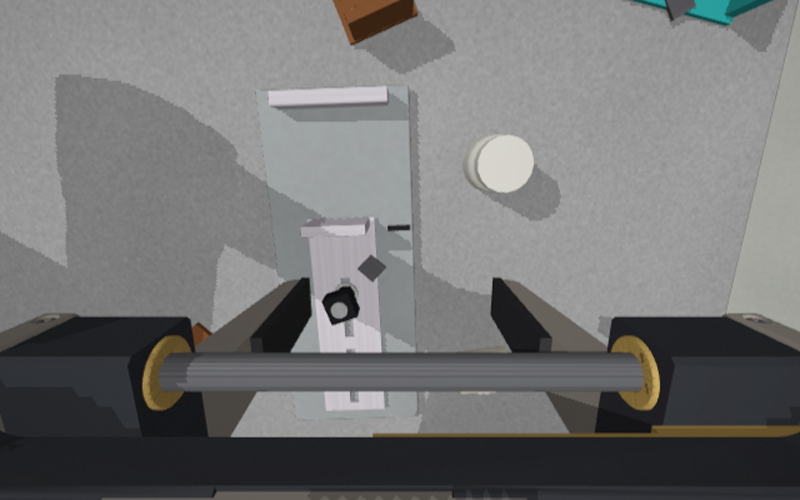

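Candidates for the stop, in scene pixels: the aluminium one at (338,205); brown ones at (176,190), (307,146) and (482,218); a turquoise one at (480,308). I choose the aluminium one on the grey jig. In the wrist view its fence is at (270,182), the pointer at (297,214), the mark at (319,182) and the knob at (272,245). Next is a close crop to check this.

```bash
python3 - <<'E'
from h import *
im,d=vision.camera("wrist");cal=vision.calibration("wrist")
save("crop",im[165:290,220:350],4.5)
r=cut_out("knob_grip","wrist")[0]
m=r["region"]; g=cv2.minAreaRect(np.argwhere(m)[:,::-1].astype(np.float32));print(r["confidence"],g)
# plate orientation: points with z~.012
vv,uu=np.mgrid[0:400,0:640]; o,_=ray("wrist",(0,0),cal)
K=np.array(cal["intrinsics"]);T=np.array(cal["world_from_camera"])
pc=np.stack([(uu-K[0,2])/K[0,0]*d,-(vv-K[1,2])/K[1,1]*d,-d],-1)@T[:3,:3].T+T[:3,3]
np.save("pc.npy",pc)
for n,(u,v) in dict(fence=(270,182),fenceL=(245,184),fenceR=(293,182),ptr=(297,214),mark=(319,182),knob=(272,245),jaw=(262,77),foot=(290,260),plate=(320,260),jar=(400,130),bench=(350,250)).items(): print(n,np.round(pc[v,u],4))
z=pc[...,2];print(np.round(T,3),K)
E
```

```text
0.6 ((272.4109802246094, 243.09588623046875), (25.280887603759766, 25.04680633544922), 69.44395446777344)
fence [0.5162 0.0075 0.0623]
fenceL [0.5742 0.0664 0.3847]
fenceR [0.5415 0.0055 0.0513]
ptr [ 0.5427 -0.0439  0.0189]
mark [ 0.5722 -0.0016  0.0127]
knob [ 0.5158 -0.0691  0.0645]
jaw [0.5077 0.1239 0.0377]
foot [ 0.5316 -0.1112  0.0182]
plate [ 0.5735 -0.114   0.0123]
jar [0.6606 0.0655 0.0658]
bench [ 6.170e-01 -1.041e-01  2.000e-04]
[[ 1.    -0.     0.     0.574]
 [ 0.     0.971  0.238  0.066]
 [-0.    -0.238  0.971  0.385]
 [ 0.     0.     0.     1.   ]] [[284.93047364   0.         320.42417418]
 [  0.         284.93047364 198.99764356]
 [  0.           0.           1.        ]]
```

View pics/crop.png

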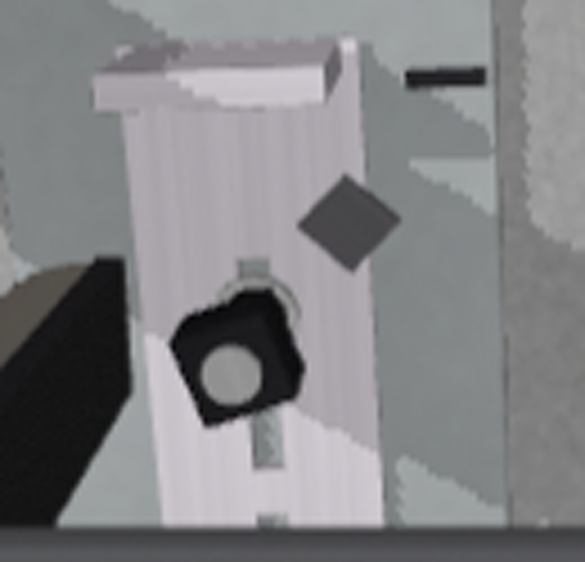

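The crop shows the aluminium stop with the diamond's tip at wrist pixel (308.9,213.4), the mark's near end at (310.2,182.2) and the square knob turned about 15–20° to the jig. The choice holds.

```bash
python3 - <<'E'
from h import *
pc=np.load("pc.npy");X,Y,Z=pc[...,0],pc[...,1],pc[...,2]
def rect(m):
    P=pc[m][:,:2].astype(np.float32)*1000; r=cv2.minAreaRect(P);return [np.round(x,1) for x in r],len(P),np.round(pc[m][:,2].mean(),4)
near=(X>.42)&(X<.62)&(Y<.16)
print("jaw",rect(near&(Z>.034)&(Z<.038)&(Y>.1)))
print("knob",rect(near&(Z>.060)&(Z<.068)&(abs(X-.517)<.03)&(abs(Y+.072)<.035)))
print("fence",rect(near&(Z>.0605)&(Z<.066)&(abs(X-.513)<.045)&(abs(Y-.01)<.02)))
m=near&(Z>.009)&(Z<.015)&(X>.54)
# right edge of plate
pts=[]
for v in range(90,320):
    u=np.where(m[v])[0]
    if len(u): pts.append([X[v,u.max()],Y[v,u.max()]])
pts=np.array(pts);c=np.polyfit(pts[:,1],pts[:,0],1);print("edge slope",c,pts[0],pts[-1])
tip=atz("wrist",(308.9,213.4),.020);mk=atz("wrist",(310.2,182.2),.012);mk2=atz("wrist",(327.8,181.7),.012)
print(tip,mk,mk2)
E
```

```text
jaw ([array([507.3, 125.3]), array([109.3,  14. ]), np.float64(2.1)], 1205, np.float64(0.0358))
knob ([array([514.8, -72. ]), array([27.9, 28.4]), np.float64(19.2)], 490, np.float64(0.063))
fence ([array([511.6,   5.3]), array([59.9, 10.2]), np.float64(2.0)], 452, np.float64(0.0628))
edge slope [-0.03584473  0.58599873] [0.58213945 0.11337433] [ 0.59302221 -0.21096517]
[ 0.55868706 -0.04276182  0.02      ] [ 0.56047753 -0.00197666  0.012     ] [ 0.58383725 -0.00129556  0.012     ]
```

```bash
python3 -m pendant '[[0.022,-0.264,0,0,0,0,0],[0.022,-0.264,0,0,0,0,0],[0,0,0,0,0,-0.1395,0],[0,0,0,0,0,-0.1395,0],[0,0,0,0,0,-0.1395,0],[0,0,0,0,0,-0.1395,0],[0,0,0,0,0,-0.1395,0],[0,0,0,0,0,-0.1395,0],[0,0,0,0,0,-0.1395,0],[0,0,0,0,0,-0.1395,0],[0,0,0,0,0,-0.1395,0],[0,0,0,0,0,-0.1395,0]]'
python3 -m pendant '[[0,0,0,0,0,-0.1395,0],[0,0,0.4,0,0,0,0],[0,0,0.25,0,0,0,0],[0,0,0,0,0,0,0],[0,0,0,0,0,0,0]]'
cat > look.py <<'E'
from h import *
import sys
s=robot.read_state();M=R.from_rotvec(s["tool_rot"]).as_matrix()
print("t",s["t"],"pos",s["tool_pos"].round(4),"yaw tool y",np.degrees(np.arctan2(M[1,1],M[0,1])).round(2),"z",M[:,2].round(3),"q",s["q"].round(2),"w",s["width"])
cal=vision.calibration("wrist");im,d=vision.camera("wrist")
if len(sys.argv)>1: save(sys.argv[1],im,1.25)
for c in (["wrist","side"]):
    im,d=vision.camera(c);cal=vision.calibration(c)
    for n in ["mark_line","pointer_tip","stop_grip"]:
        for r in cut_out(n,c)[:2]: print(c,n,r["confidence"],np.round(r["pixel"],1),int(r["region"].sum()))
E
python3 look.py w2
```

```text
t: 2.5
tool_pos: [0.5117, 0.0053, 0.2147]
tool_rot: [0.163, 3.137, -0.0]
ft_force: [-0.2, -0.4, -0.0]
width: 0.0459
finger_force: 0.0
t: 3.0
tool_pos: [0.5118, 0.0052, 0.1372]
tool_rot: [0.057, -3.141, -0.0]
ft_force: [0.6, 0.1, -0.1]
width: 0.0456
finger_force: 0.0
t 3.0 pos [0.5118 0.0052 0.1372] yaw tool y 92.07 z [-0.  0. -1.] q [-0.23  0.07  1.85  0.    1.22 -1.83] w 0.045607616322000284
wrist pointer_tip 0.95 [210.4 188.4] 12632
wrist pointer_tip 0.74 [558.3 209. ] 9632
wrist stop_grip 0.74 [212.9 184.7] 12520
wrist stop_grip 0.73 [552.1 334.1] 273
side pointer_tip 0.81 [275.4 300.8] 1563
side pointer_tip 0.78 [396.7 165.6] 563
side stop_grip 0.81 [271.9 300.4] 1483
side stop_grip 0.75 [394.7 163.8] 522
```

View pics/w2.png

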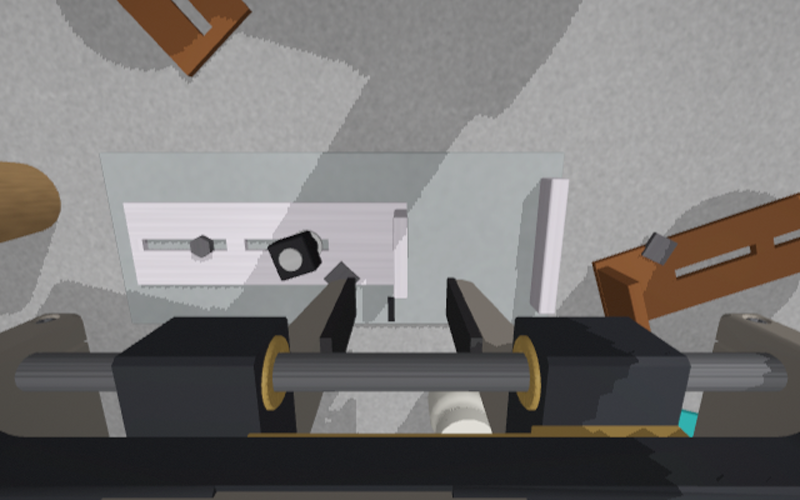

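The fence sits centred between the fingers, around (400,250) in the view. Going down to pinch it.

```bash
python3 -m pendant '[[0,0,0.4,0,0,0,0],[0,0,0.35,0,0,0,0],[0,0,0.15,0,0,0,0],[0,0,0,0,0,0,0],[0,0,0,0,0,0,-1],[0,0,0,0,0,0,-1],[0,0,0,0,0,0,-1],[0,0,0,0,0,0,-1],[0,0,0,0,0,0,-1],[0,0,0,0,0,0,-1]]'
```

```text
t: 4.45
tool_pos: [0.5122, 0.005, 0.0294]
tool_rot: [-0.057, 3.14, -0.001]
ft_force: [-1.6, -0.3, 4.7]
width: 0.0095
finger_force: 30.0
```

```bash
python3 -m pendant '[[0,0.05,0,0,0,0,-1],[0,0.08,0,0,0,0,-1],[0,0.08,0,0,0,0,-1],[0,0.08,0,0,0,0,-1],[0,0.035,0,0,0,0,-1],[0,0.01,0,0,0,0,-1],[0,0,0,0,0,0,-1],[0,0,0,0,0,0,-1]]'
python3 - <<'E'
from h import *
im,d=vision.camera("scene")
for n,p in dict(mk=[.5605,-.002,.012],tip=[.5572,-.002,.02]).items(): print(n,proj("scene",p),proj("wrist",p),proj("side",p))
im2,_=vision.camera("wrist"); im3,_=vision.camera("side")
u,v=map(int,proj("scene",[.56,-.002,.015])); a=im[v-22:v+23,u-30:u+30]
w=im2[170:290,200:440]; u3,v3=map(int,proj("side",[.56,-.002,.015]));b=im3[v3-22:v3+23,u3-30:u3+30]
f=lambda i,s:cv2.resize(i,s,interpolation=cv2.INTER_CUBIC)
save("after",np.vstack([np.hstack([f(a,(380,285)),f(b,(380,285))]),f(w,(760,300))]))
print(u,v,u3,v3)
E
```

```text
t: 5.25
tool_pos: [0.5111, 0.0448, 0.0294]
tool_rot: [-0.057, 3.139, -0.002]
ft_force: [0.0, -5.1, 5.8]
width: 0.01
finger_force: 30.0
mk [375.7931131  222.70065106] [254.34632609 290.03922438] [332.00535103 188.26756613]
tip [376.10869616 219.97878068] [251.68557738 292.08681955] [331.20938287 186.38174677]
375 221 331 187
```

View pics/after.png

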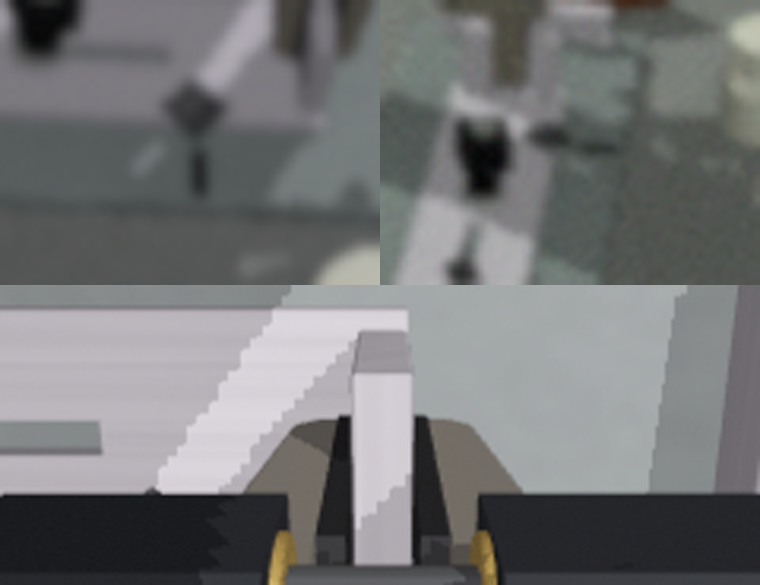

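Lower half: the fence is still held; in the scene crop the tip is level with the line or about 1 mm short of it. I'll add the missing 0.9 mm, release, back off and measure from near.

```bash
python3 -m pendant '[[0,0.0075,0,0,0,0,-1],[0,0,0,0,0,0,-1],[0,0,0,0,0,0,-0.5],[0,0,0,0,0,0,-0.5],[0,0,0,0,0,0,-0.3],[0,0,-0.3,0,0,0,-0.3],[0,0,-0.4,0,0,0,-0.3],[-0.4,-0.15,-0.1,0,0,0,0],[-0.25,-0.2,0,0,0,0,0],[0,0,0,0,0,0,0]]'
cat > tip.py <<'E'
from h import *
import sys
s=robot.read_state();print(s["t"],s["tool_pos"].round(4))
cal=vision.calibration("wrist");im,d=vision.camera("wrist")
t=proj("wrist",[.5573,-.002,.02],cal);m=proj("wrist",[.572,-.002,.012],cal);print(t,m)
u,v=map(int,(t+m)/2);v=min(max(v,45),354);u=min(max(u,60),579)
print("crop origin",u-60,v-45);save(sys.argv[1],im[v-45:v+45,u-60:u+60],6)
E
python3 tip.py tip1
```

```text
t: 6.4
tool_pos: [0.5903, 0.0057, 0.1249]
tool_rot: [-0.054, 3.138, -0.002]
ft_force: [-1.2, -0.2, 0.1]
width: 0.046
finger_force: 0.0
6.4 [0.5903 0.0057 0.1249]
[313.79435739 165.2068766 ] [313.56522412 178.81771899]
crop origin 253 127
```

View pics/tip1.png

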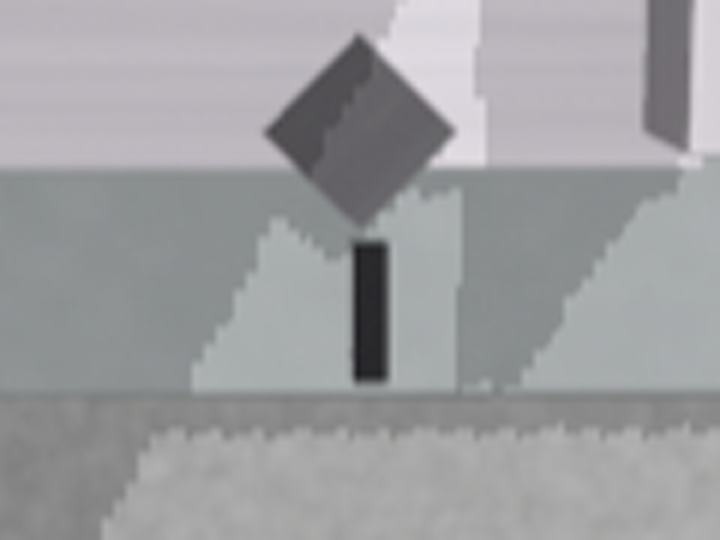

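The tip sits at crop x≈361 and the line's middle at x≈370, at 5.8 px/mm: about 1.4 mm short after parallax. Regrasping to correct it.

```bash
python3 -m pendant '[[0.4,0.2,0,0,0,0,0],[0.25,0.15,0,0,0,0,0],[0,0,0.4,0,0,0,0],[0,0,0.3,0,0,0,0],[0,0,0.1,0,0,0,-0.3],[0,0,0,0,0,0,-0.5],[0,0,0,0,0,0,-1],[0,0,0,0,0,0,-1],[0,0,0,0,0,0,-1],[0,0,0,0,0,0,-1]]'
python3 -m pendant '[[0,0.006,0,0,0,0,-1],[0,0.006,0,0,0,0,-1],[0,0,0,0,0,0,-1],[0,0,0,0,0,0,-1]]'
```

```text
t: 7.45
tool_pos: [0.5126, 0.0454, 0.0297]
tool_rot: [-0.057, 3.138, -0.001]
ft_force: [-0.1, -0.2, 6.0]
width: 0.0099
finger_force: 30.0
t: 7.85
tool_pos: [0.5126, 0.0455, 0.0297]
tool_rot: [-0.057, 3.138, -0.004]
ft_force: [-1.5, -5.8, 6.0]
width: 0.0096
finger_force: 30.0
```

```bash
python3 -m pendant '[[0,0,-0.012,0,0,0,-1],[0,0,0,0,0,0,-1],[0,0,0,0,0,0,-1]]'
python3 -m pendant '[[0,0.003,0,0,0,0,-1],[0,0,0,0,0,0,-1],[0,0,0,0,0,0,-1]]'
```

```text
t: 8.15
tool_pos: [0.5112, 0.0469, 0.0297]
tool_rot: [-0.057, 3.141, -0.001]
ft_force: [-0.4, -0.9, 1.3]
width: 0.0099
finger_force: 30.0
t: 8.45
tool_pos: [0.5113, 0.0471, 0.0297]
tool_rot: [-0.057, 3.14, -0.001]
ft_force: [-1.3, -4.8, 3.5]
width: 0.0096
finger_force: 30.0
```

```bash
python3 -m pendant '[[0,0,0,0,0,0,-0.5],[0,0,0,0,0,0,-0.5],[0,0,0,0,0,0,-0.3],[0,0,-0.3,0,0,0,-0.3],[0,0,-0.4,0,0,0,-0.3],[-0.4,-0.15,-0.1,0,0,0,0],[-0.25,-0.2,0,0,0,0,0],[0,0,0,0,0,0,0]]'
python3 tip.py tip2
```

```text
t: 9.25
tool_pos: [0.5913, 0.0068, 0.1259]
tool_rot: [-0.053, 3.137, -0.002]
ft_force: [0.0, -0.9, 0.4]
width: 0.0457
finger_force: 0.0
9.25 [0.5913 0.0068 0.1259]
[312.74723618 164.01649011] [312.5604137  177.63702184]
crop origin 252 125
```

View pics/tip2.png

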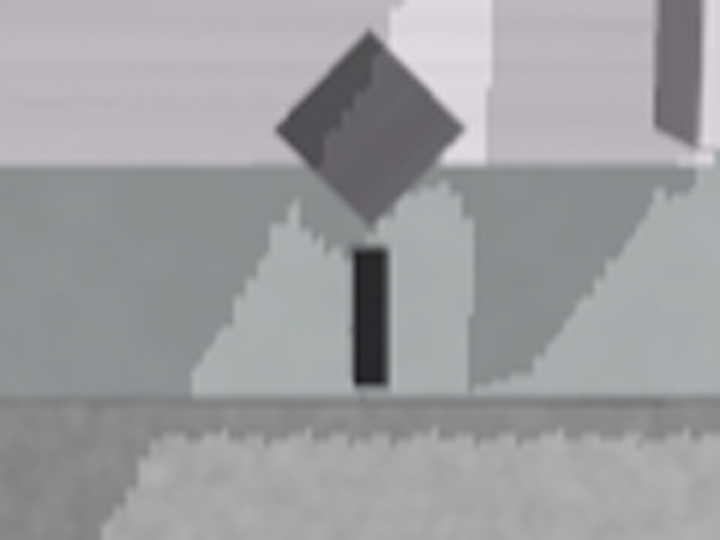

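The tip now sits at crop x≈370, the same as the line's middle: on the mark. Now a second view of the knob from here.

```bash
python3 - <<'E'
from h import *
cal=vision.calibration("wrist");im,d=vision.camera("wrist");vv,uu=np.mgrid[0:400,0:640]
K=np.array(cal["intrinsics"]);T=np.array(cal["world_from_camera"])
pc=np.stack([(uu-K[0,2])/K[0,0]*d,-(vv-K[1,2])/K[1,1]*d,-d],-1)@T[:3,:3].T+T[:3,3];X,Y,Z=np.moveaxis(pc,-1,0)
def rect(m):
    r=cv2.minAreaRect(pc[m][:,:2].astype(np.float32)*1000);return r,m.sum(),pc[m][:,2].mean()
print(rect((d>0)&(Z>.059)&(Z<.068)&(abs(X-.515)<.03)&(abs(Y+.072)<.03)))
s=robot.read_state();M=R.from_rotvec(s["tool_rot"]).as_matrix()
yaw=np.degrees(np.arctan2(M[1,1],M[0,1]));dp=M.T@(np.array([.5148,-.072,.033])-s["tool_pos"])
print(yaw,dp/.12,s["q"].round(2))
E
```

```text
(((513.875244140625, -72.6171875), (28.037940979003906, 28.279756546020508), 20.007478713989258), np.int64(1323), np.float64(0.06309035828583608))
92.0293216413914 [ 0.62925396 -0.65493297  0.75967195] [-0.19  0.27  1.65  0.    1.22 -1.8 ]
```

```bash
python3 -m pendant '[[0.212,-0.219,0,0,0,0,0.3],[0.212,-0.219,0,0,0,0,0.3],[0.211,-0.219,0,0,0,0,0.3],[0,0,0,0,0,-0.098,0.3],[0,0,0,0,0,-0.098,0.3],[0,0,0,0,0,-0.098,0.3],[0,0,0.4,0,0,0,0.3],[0,0,0.25,0,0,0,0.3],[0,0,0.11,0,0,0,0.3],[0,0,0,0,0,0,0.3]]'
python3 -m pendant '[[0,0,0,0,0,0,-1],[0,0,0,0,0,0,-1],[0,0,0,0,0,0,-1],[0,0,0,0,0,0,-1],[0,0,0,0,0,0,-1],[0,0,0,0,0,0,-1]]'
python3 -c "
from h import *
s=robot.read_state();print(s['q'],s['torque'],s['tool_pos'])"
```

```text
t: 10.35
tool_pos: [0.5123, -0.071, 0.0316]
tool_rot: [0.538, -3.091, -0.005]
ft_force: [0.0, -1.0, 0.6]
width: 0.0598
finger_force: 0.0
t: 10.95
tool_pos: [0.5154, -0.0727, 0.0345]
tool_rot: [-0.538, 3.094, -0.001]
ft_force: [0.0, -0.6, 5.2]
width: 0.0277
finger_force: 30.0
[-3.72627724e-01  2.39681683e-01  1.89100142e+00 -3.49578115e-05
  1.00933075e+00 -2.28752586e+00] [0.19174774 0.03355008 0.05605602] [ 0.51541328 -0.07274521  0.034486  ]
```

```bash
python3 -m pendant '[[0,0,0.0005,0,0,0.14,-1],[0,0,0.0005,0,0,0.14,-1],[0,0,0.0005,0,0,0.14,-1],[0,0,0.0005,0,0,0.14,-1],[0,0,0.0005,0,0,0.14,-1],[0,0,0.0005,0,0,0.14,-1],[0,0,0.0005,0,0,0.14,-1],[0,0,0.0005,0,0,0.14,-1],[0,0,0.0005,0,0,0.14,-1],[0,0,0.0005,0,0,0.14,-1],[0,0,0,0,0,0,-1],[0,0,0,0,0,0,-1]]'
cat > st.py <<'E'
from h import *
s=robot.read_state();M=R.from_rotvec(s["tool_rot"]).as_matrix()
print("q6",s["q"][5],"yaw",np.degrees(np.arctan2(M[1,1],M[0,1])),"tq",s["torque"].round(3),"eff6",s["effort"][5],s["width"],s["tool_pos"])
E
python3 st.py
```

```text
t: 12.15
tool_pos: [0.5153, -0.073, 0.0339]
tool_rot: [1.671, 2.658, -0.0]
ft_force: [-0.4, -0.8, 4.6]
width: 0.0278
finger_force: 30.0
q6 -0.8209952966576297 yaw 25.693551163918965 tq [-0.184  0.158 -0.108] eff6 -0.037158625200390816 0.02781424444431424 [ 0.51533833 -0.07298105  0.03391942]
```

```bash
python3 -m pendant '[[0,0,0.0005,0,0,0.14,-1],[0,0,0.0005,0,0,0.14,-1],[0,0,0.0005,0,0,0.14,-1],[0,0,0.0005,0,0,0.14,-1],[0,0,0.0005,0,0,0.14,-1],[0,0,0.0005,0,0,0.14,-1],[0,0,0.0005,0,0,0.14,-1],[0,0,0.0005,0,0,0.14,-1],[0,0,0.0005,0,0,0.14,-1],[0,0,0,0,0,0,-1]]'; python3 st.py
python3 -m pendant '[[0,0,0.0005,0,0,0.1,-1],[0,0,0.0005,0,0,0.1,-1],[0,0,0,0,0,0,-1]]'; python3 st.py
python3 -m pendant '[[0,0,0.0005,0,0,0.1,-1],[0,0,0.0005,0,0,0.1,-1],[0,0,0,0,0,0,-1]]'; python3 st.py
```

```text
t: 13.15
tool_pos: [0.5151, -0.0729, 0.0338]
tool_rot: [2.952, 1.072, 0.0]
ft_force: [-3.8, -0.3, 9.3]
width: 0.0279
finger_force: 30.0
q6 0.5014397484620609 yaw -50.066673899505346 tq [-0.072  0.694 -0.044] eff6 0.7812334410846233 0.027908470224303927 [ 0.51513191 -0.07294359  0.03377615]
t: 13.45
tool_pos: [0.5151, -0.0729, 0.0337]
tool_rot: [3.046, 0.763, -0.0]
ft_force: [-4.2, 0.3, 10.1]
width: 0.0277
finger_force: 30.4
q6 0.7080045248901239 yaw -61.86170022644382 tq [0.077 0.682 0.833] eff6 1.5053539350628853 0.027671068196922464 [ 0.51506871 -0.07293834  0.03372728]
t: 13.75
tool_pos: [0.5155, -0.0728, 0.0336]
tool_rot: [3.108, 0.444, 0.002]
ft_force: [-1.4, 0.9, 8.2]
width: 0.0308
finger_force: 35.7
q6 0.9160842824520504 yaw -73.75252366248405 tq [0.231 0.339 1.479] eff6 2.102954238653183 0.03080885571391323 [ 0.51553344 -0.07275946  0.03360498]
```

```bash
python3 -m pendant '[[0,0,0,0,0,0,0],[0,0,0,0,0,0,0],[0,0,0,0,0,-0.14,0],[0,0,0,0,0,0,0],[0,0,0,0,0,0,-1],[0,0,0,0,0,0,-1],[0,0,0,0,0,0,-1],[0,0,0,0,0,0,-1],[0,0,0,0,0,0,-1]]'; python3 st.py
python3 -m pendant '[[0,0,0,0,0,0.05,-1],[0,0,0,0,0,0,-1]]'; python3 st.py
python3 -m pendant '[[0,0,0,0,0,0.05,-1],[0,0,0,0,0,0,-1]]'; python3 st.py
python3 -m pendant '[[0,0,0,0,0,0.05,-1],[0,0,0,0,0,0,-1]]'; python3 st.py
python3 -m pendant '[[0,0,0,0,0,0.05,-1],[0,0,0,0,0,0,-1]]'; python3 st.py
```

```text
t: 14.65
tool_pos: [0.5148, -0.0729, 0.0322]
tool_rot: [3.069, 0.667, 0.0]
ft_force: [1.6, -4.3, -3.3]
width: 0.0294
finger_force: 29.0
q6 0.7706167452578774 yaw -65.49497972684773 tq [-0.625 -0.143  0.29 ] eff6 0.2923772670328617 0.02943040518817639 [ 0.5147728  -0.07293682  0.03215266]
t: 14.85
tool_pos: [0.5147, -0.0729, 0.0322]
tool_rot: [3.085, 0.588, -0.0]
ft_force: [0.9, -4.4, -3.4]
width: 0.0293
finger_force: 31.5
q6 0.8219927567943993 yaw -68.41526693799582 tq [-0.659 -0.181  0.942] eff6 1.2557478994131088 0.029337772610217777 [ 0.51473911 -0.07291257  0.03217117]
t: 15.05
tool_pos: [0.5148, -0.0729, 0.0322]
tool_rot: [3.098, 0.51, -0.0]
ft_force: [2.6, -5.8, -3.8]
width: 0.0302
finger_force: 34.7
q6 0.8727175997067967 yaw -71.29956595633146 tq [-0.758 -0.235  1.513] eff6 1.8114647269248962 0.030176998212122687 [ 0.51476321 -0.0728815   0.03219975]
t: 15.25
tool_pos: [0.5152, -0.0727, 0.0323]
tool_rot: [3.111, 0.429, 0.002]
ft_force: [3.7, -2.9, -5.3]
width: 0.0313
finger_force: 36.8
q6 0.9247716635237286 yaw -74.29634461948795 tq [-0.542 -0.54   1.602] eff6 1.9358984380960464 0.03129968385740624 [ 0.51520871 -0.07266323  0.03225316]
t: 15.45
tool_pos: [0.5171, -0.072, 0.0324]
tool_rot: [3.123, 0.342, 0.01]
ft_force: [10.4, -1.6, -10.9]
width: 0.0328
finger_force: 30.9
q6 0.9790222063052975 yaw -77.49313756455916 tq [-0.031 -1.754  0.69 ] eff6 0.8855092898011208 0.032759187202647054 [ 0.51706988 -0.07202693  0.03239544]
```

The torque rose to 1.6 N m with the fingers riding over a stationary knob, so it looks like the hard stop. Releasing and checking.

```bash
python3 -m pendant '[[0,0,0,0,0,0,0.3],[0,0,0,0,0,0,0.3],[0,0,0,0,0,0,0.3],[0,0,-0.4,0,0,0,0.3],[0,0,-0.4,0,0,0,0.3],[0,0,0,0,0,-0.14,0.3],[0,0,0,0,0,-0.14,0.3],[0,0,0,0,0,-0.14,0.3],[0,0,0,0,0,-0.14,0.3],[0,0,0,0,0,-0.14,0.3],[0,0,0,0,0,-0.14,0.3],[0,0,0,0,0,-0.14,0.3]]'
python3 -m pendant '[[0,0,0,0,0,-0.14,0.3],[0,0,0,0,0,-0.14,0.3],[-0.2,-0.4,-0.1,0,0,0,0.3],[0,-0.3,0,0,0,0,0.3],[0,0,0,0,0,0,0.3]]'
cat > kn.py <<'E'
from h import *
import sys
cal=vision.calibration("wrist");im,d=vision.camera("wrist");vv,uu=np.mgrid[0:400,0:640]
K=np.array(cal["intrinsics"]);T=np.array(cal["world_from_camera"])
pc=np.stack([(uu-K[0,2])/K[0,0]*d,-(vv-K[1,2])/K[1,1]*d,-d],-1)@T[:3,:3].T+T[:3,3];X,Y,Z=np.moveaxis(pc,-1,0)
m=(d>0)&(Z>.057)&(Z<.068)&(abs(X-.515)<.03)&(abs(Y+.072)<.03)
print(m.sum()); 
if m.sum(): print(cv2.minAreaRect(pc[m][:,:2].astype(np.float32)*1000),pc[m][:,2].mean())
print(proj("wrist",[.557,-.002,.02],cal),proj("wrist",[.515,-.072,.06],cal))
save(sys.argv[1],im,1.25)
E
python3 st.py; python3 kn.py k1
```

```text
t: 16.65
tool_pos: [0.5143, -0.072, 0.1282]
tool_rot: [-2.546, -1.838, 0.0]
ft_force: [-0.1, -0.4, -0.4]
width: 0.0595
finger_force: 0.0
t: 17.15
tool_pos: [0.4303, -0.0905, 0.1377]
tool_rot: [-2.256, -2.179, 0.002]
ft_force: [-0.1, -0.3, -0.6]
width: 0.0598
finger_force: 0.0
q6 -0.44910854105158843 yaw -1.978038952003277 tq [-0.042  0.068 -0.037] eff6 -0.21212244406342506 0.059789786520874015 [ 0.43029132 -0.09045156  0.13769122]
1019
((514.2032470703125, -72.29566955566406), (28.2064151763916, 28.0996036529541), 31.31679916381836) 0.06220984498995143
[450.92936097 101.12122431] [417.16239756 181.99346325]
```

View pics/k1.png

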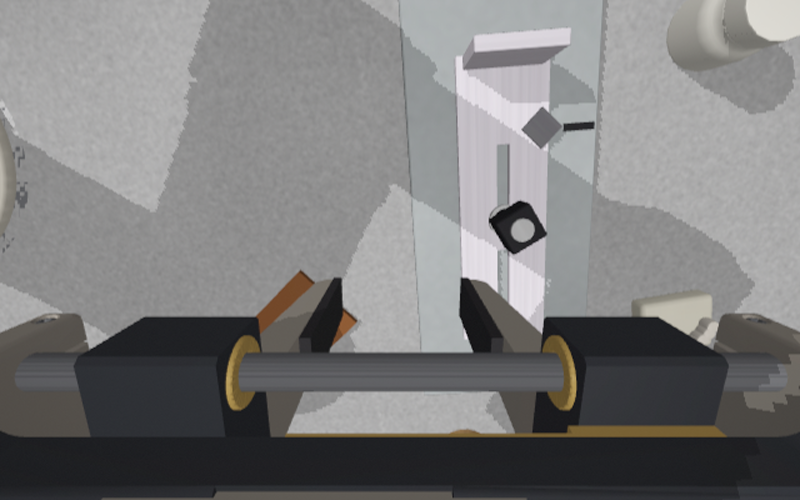

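The knob is at 31.3° (mod 90), i.e. 168° or 2.94 rad from its start, and the pointer at (560,127) still meets the line. As that is near the short end of the range, I'll do one more well-aligned regrasp to confirm the hard stop.

```bash
python3 -m pendant '[[0.088,0.347,0,0,0,0,0.3],[0.088,0.347,0,0,0,0,0.3],[0,0,0,0,0,0.135,0.3],[0,0,0,0,0,0.135,0.3],[0,0,0,0,0,0.135,0.3],[0,0,0,0,0,0.135,0.3],[0,0,0,0,0,0.135,0.3],[0,0,0,0,0,0.135,0.3],[0,0,0,0,0,0.135,0.3],[0,0,0,0,0,0,0.3]]'; python3 st.py
python3 -m pendant '[[0,0,0.4,0,0,0,0.3],[0,0,0.35,0,0,0,0.3],[0,0,0.12,0,0,0,0.3],[0,0,0,0,0,0,0.3],[0,0,0,0,0,0,-1],[0,0,0,0,0,0,-1],[0,0,0,0,0,0,-1],[0,0,0,0,0,0,-1],[0,0,0,0,0,0,-1]]'; python3 st.py
for i in 1 2 3; do echo; done
python3 -m pendant '[[0,0,0,0,0,0.04,-1],[0,0,0,0,0,0,-1],[0,0,0,0,0,0,-1]]'; python3 st.py
python3 -m pendant '[[0,0,0,0,0,0.04,-1],[0,0,0,0,0,0,-1],[0,0,0,0,0,0,-1]]'; python3 st.py
python3 -m pendant '[[0,0,0,0,0,0.04,-1],[0,0,0,0,0,0,-1],[0,0,0,0,0,0,-1]]'; python3 st.py
```

```text
t: 18.2
tool_pos: [0.5193, -0.0731, 0.1394]
tool_rot: [-3.024, -0.85, -0.001]
ft_force: [-0.2, -0.0, 0.1]
width: 0.0597
finger_force: 0.0
q6 0.6516996667405797 yaw -58.591726210281635 tq [0.037 0.085 0.008] eff6 0.9990914538502693 0.059734131455879885 [ 0.5193232 -0.0730597  0.1393582]
t: 19.1
tool_pos: [0.5179, -0.0713, 0.036]
tool_rot: [-3.021, -0.848, 0.0]
ft_force: [-4.2, 9.0, 10.1]
width: 0.0277
finger_force: 30.0
q6 0.6510107134736088 yaw -58.620557005267514 tq [ 1.481  0.823 -0.046] eff6 -0.08614906808361411 0.02770043921991938 [ 0.51793081 -0.07131313  0.03597163]



t: 19.4
tool_pos: [0.518, -0.0714, 0.036]
tool_rot: [-3.038, -0.789, 0.001]
ft_force: [-4.8, 8.9, 9.4]
width: 0.0278
finger_force: 30.2
q6 0.6913042649274701 yaw -60.872869434982306 tq [1.499 0.772 0.677] eff6 0.7169871032238007 0.027836298998714728 [ 0.51796619 -0.07138281  0.03598338]
t: 19.7
tool_pos: [0.5178, -0.0715, 0.036]
tool_rot: [-3.054, -0.727, 0.002]
ft_force: [-4.0, 7.3, 9.7]
width: 0.0279
finger_force: 30.8
q6 0.7324930952276116 yaw -63.20718482367101 tq [1.403 0.892 0.992] eff6 1.0235649347305298 0.02788094253104213 [ 0.51781045 -0.07153307  0.03598822]
t: 20.0
tool_pos: [0.5175, -0.0717, 0.036]
tool_rot: [-3.068, -0.664, 0.003]
ft_force: [-5.8, 7.0, 9.6]
width: 0.0288
finger_force: 31.8
q6 0.7740391788600544 yaw -65.57010865316832 tq [1.272 1.116 1.163] eff6 1.2087615206837654 0.028812172279771016 [ 0.51753236 -0.07172753  0.03596622]
```

Torque goes up at once from the aligned angle (0.68 N m after 2°, 1.16 N m after 7°), so this is the hard stop. Releasing, then a final check of the tip.

```bash
python3 -m pendant '[[0,0,0,0,0,-0.08,-1],[0,0,0,0,0,0,0.3],[0,0,0,0,0,0,0.3],[0,0,0,0,0,0,0.3],[0,0,-0.4,0,0,0,0.3],[0,0,-0.4,0,0,0,0.3],[0,0,0,0,0,-0.14,0.3],[0,0,0,0,0,-0.14,0.3],[0,0,0,0,0,-0.14,0.3],[0,0,0,0,0,-0.14,0.3],[0,0,0,0,0,-0.14,0.3],[0,0,0,0,0,-0.14,0.3]]'
python3 -m pendant '[[0,0,0,0,0,-0.14,0.3],[0.2,0.3,0,0,0,0,0.3],[0,0,0,0,0,0,0.3]]'
python3 kn.py k2; python3 tip.py tip3
```

```text
t: 21.2
tool_pos: [0.5184, -0.0735, 0.1308]
tool_rot: [2.411, 2.013, 0.0]
ft_force: [-0.6, 0.6, 0.3]
width: 0.0597
finger_force: 0.0
t: 21.5
tool_pos: [0.5573, -0.0494, 0.1304]
tool_rot: [2.262, 2.179, 0.002]
ft_force: [0.3, -0.1, -0.2]
width: 0.0599
finger_force: 0.0
556
((516.5853271484375, -71.04948425292969), (23.550369262695312, 28.071247100830078), 31.701030731201172) 0.06198547463235038
[319.14270824 149.41351703] [275.09026578 233.37340333]
21.55 [ 0.556  -0.0501  0.1304]
[320.84178519 148.47203337] [335.5500058  147.39354991]
crop origin 268 102
```

View pics/tip3.png

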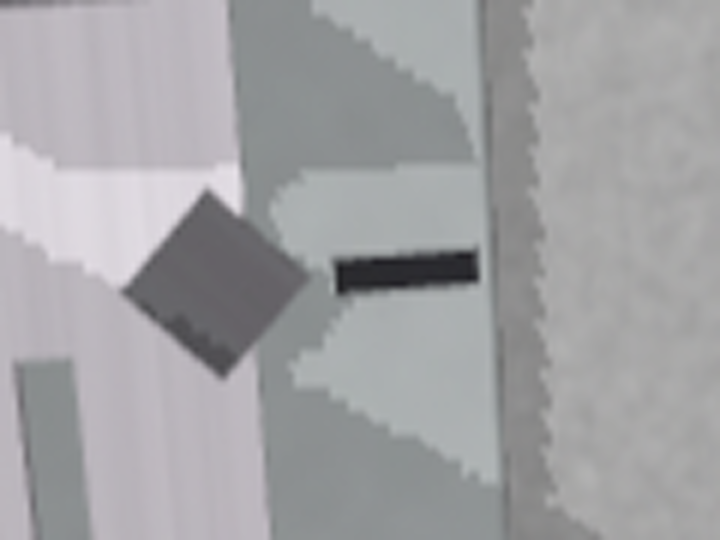

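```bash
python3 - <<'E'
from h import *
f=lambda x,y:(268+(x+.5)/6-.5,102+(y+.5)/6-.5)
t=atz("wrist",f(311,278),.020);t2=(atz("wrist",f(122,292),.02)+atz("wrist",f(311,278),.02))/2
a=atz("wrist",f(336,277),.012);b=atz("wrist",f(479,266.5),.012);y=np.array([-.0358,.9994])
print((a-t)[:2]@y*1e3,((a+b)/2-t)[:2]@y*1e3,b-a)
f=lambda x,y:(252+(x+.5)/6-.5,125+(y+.5)/6-.5)
print(robot.read_state()["ft_force"])
E
```

```text
-0.6429727931215521 -0.6537595323380249 [0.02381167 0.00083138 0.        ]
[-0.04129118  0.41475191  0.50834593]
```

```bash
python3 -c "
from workcell import robot
print(robot.close_job())"
```

```text
the job is handed in; nothing more can be done
None
```

The stop's pointer tip is on the black line, about 0.5 mm past its middle by the last camera measurement. The knob is tightened clockwise to its hard stop after about 2.9 rad, everything is released and the model, cup and jar were not touched; the job was handed in at about 21.6 s.

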